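Run a fingertip along the spring plungers of a checking fixture

TASK

Check that the fixture's five spring plungers move freely: run the closed fingertips along the curved row, starting at the tall round post and finishing at the low square block, gently dipping each plunger in turn by a few millimetres and never driving one down to its stop. From one plunger to the next follow the line of the row and keep the fingertips low, at most about 3 cm above the heads. Then lift clear so that all five have sprung back up, leaving the loose ring, plug gauge and metal block where they are.

Things in the scene. Friction and masses are not known exactly. Their poses are not given: they have to be found in the camera images.
- fixture: checking fixture fixed on a black granite plate (its top 50 mm above the bench): grey metal base plate 150 x 330 x 20 mm with a curved row of five dark round bosses (38 mm across, 22 mm high), each carrying a steel spring plunger. Origin: on the granite near the middle of the base; x points to the outside of the curve, y along the base towards the tall-post end, z up. Any yaw.
- plunger1_top (a point): highest point of the steel head (36 mm across, a cone sloping 34 degrees with a rounded tip, 9 mm high, so a fingertip moved sideways along the row a few mm below the tip rides over it) of spring plunger 1, the first, next to the tall round post; it goes down with the plunger, at rest it is 67 mm above the granite. Neighbouring plungers stand 50 mm apart, along an arc of 220 mm radius.
- plunger1 (a joint): how far plunger 1 is pressed down, in m: 0 at rest, hard stop at 0.012; about 2 N starts it, 5 N takes it to the stop; it springs back when released
- plunger2_top (a point): highest point of the steel head (36 mm across, a cone sloping 34 degrees with a rounded tip, 9 mm high, so a fingertip moved sideways along the row a few mm below the tip rides over it) of spring plunger 2, number 2 counted from the tall post; it goes down with the plunger, at rest it is 67 mm above the granite. Neighbouring plungers stand 50 mm apart, along an arc of 220 mm radius.
- plunger2 (a joint): how far plunger 2 is pressed down, in m: 0 at rest, hard stop at 0.012; about 2 N starts it, 5 N takes it to the stop; it springs back when released
- plunger3_top (a point): highest point of the steel head (36 mm across, a cone sloping 34 degrees with a rounded tip, 9 mm high, so a fingertip moved sideways along the row a few mm below the tip rides over it) of spring plunger 3, number 3 counted from the tall post; it goes down with the plunger, at rest it is 67 mm above the granite. Neighbouring plungers stand 50 mm apart, along an arc of 220 mm radius.
- plunger3 (a joint): how far plunger 3 is pressed down, in m: 0 at rest, hard stop at 0.012; about 2 N starts it, 5 N takes it to the stop; it springs back when released
- plunger4_top (a point): highest point of the steel head (36 mm across, a cone sloping 34 degrees with a rounded tip, 9 mm high, so a fingertip moved sideways along the row a few mm below the tip rides over it) of spring plunger 4, number 4 counted from the tall post; it goes down with the plunger, at rest it is 67 mm above the granite. Neighbouring plungers stand 50 mm apart, along an arc of 220 mm radius.
- plunger4 (a joint): how far plunger 4 is pressed down, in m: 0 at rest, hard stop at 0.012; about 2 N starts it, 5 N takes it to the stop; it springs back when released
- plunger5_top (a point): highest point of the steel head (36 mm across, a cone sloping 34 degrees with a rounded tip, 9 mm high, so a fingertip moved sideways along the row a few mm below the tip rides over it) of spring plunger 5, the last, next to the low square block; it goes down with the plunger, at rest it is 67 mm above the granite. Neighbouring plungers stand 50 mm apart, along an arc of 220 mm radius.
- plunger5 (a joint): how far plunger 5 is pressed down, in m: 0 at rest, hard stop at 0.012; about 2 N starts it, 5 N takes it to the stop; it springs back when released
- gap1 (a point): fixed point on the line of the row halfway between plungers 1 and 2, level with the tops of the heads at rest
- gap2 (a point): fixed point on the line of the row halfway between plungers 2 and 3, level with the tops of the heads at rest
- gap3 (a point): fixed point on the line of the row halfway between plungers 3 and 4, level with the tops of the heads at rest
- gap4 (a point): fixed point on the line of the row halfway between plungers 4 and 5, level with the tops of the heads at rest
- post_top (a point): top of the plain round steel post (20 mm across) that stands 50 mm before plunger 1 on the same curve, its top 25 mm higher than the plunger heads
- block_top (a point): centre of the top of the low square steel block (32 x 26 mm) 50 mm beyond plunger 5, its top 25 mm lower than the plunger heads
- setting_ring: loose steel ring, 44 mm outside, 24 mm hole, 18 mm high, lying on the fixture's plate inside the curve, lower than the plunger heads; origin at the centre of its underside
- plug_gauge: loose steel plug gauge standing upright on the granite to the left (+y side) of the fixture: 38 mm across below, 24 mm above, 75 mm high; origin at the centre of its underside
- steel_block: loose plain metal block 50 x 80 x 22 mm lying on the granite to the right (-y side) of the fixture; origin at the centre of its underside
Things that resemble listed ones, but are neither listed nor needed, are in the scene too. Leave any blue look-alike of the steel_block alone. What is shaped like the plug_gauge but orange is not meant.

How it is judged:
By the outcome, as a careful person would: the job done as asked, in the order asked, and still so for the second after the job is handed in, with the robot touching nothing.
It also fails if it takes over 48 s, if anything falls off the work surface, if the arm or the gripper's body presses on something with over 40 N, if the wrist force passes 120 N, or if a joint passes its speed limit or range.

ROBOT

A 6-joint arm with a two-finger parallel gripper is mounted at the origin on the work surface. World frame = base frame: x ahead of the robot, y to its left, z up, the work surface at z = 0. Lengths are in mm, angles in rad, forces in N, time in s.
With the tool pointing down it reaches from about 350 to 950 mm from the base axis. Payload 17.4 kg.
Tool frame: the origin (TCP) lies on the centre line of the jaws, within the pads' length; the fingertips stand arm.tcp_to_tips ahead of it and the grasp point (between the pads) lies 2 mm behind it (arm.tcp_to_tips is the distance from the TCP to the fingertips, in mm); z points along the fingers, y is the direction in which the jaws open and shut (so a half turn about z gives the same grasp; the last joint's range is limited). The gripper opens to 93 mm and grips with 3 to 60 N. Pads are 15 mm wide; open, the fingers measure 128 mm over their backs; the gripper's body (75 mm by 188 mm) begins 65 mm behind the grasp point.
Start: joints at [1.301, 0.116, 1.442, -0, 1.584, -0.038], TCP at [155.075, 656.951, 235.646] pointing down, gripper open.
Joint ranges: [-2.83, 2.83], [-0.83, 2.19], [0.07, 2.5], [-1.14, 4.28], [0.01, 3], [-2.97, 2.97]. Speed limits (rad/s): [1.89, 1.89, 2.22, 3.14, 3.14, 3.14].

INTERFACE

Orientations are given as a unit quaternion [x, y, z, w].
In Python, from workcell import arm, eyes, spotter gives the robot as it stands. The module is installed in compiled form; this text tells all that it offers.
- The arm moves only by the tool jog_arm, never from a script. Its argument "plan" is a list that holds one entry, the list of rows, each a list of 4 numbers: the shift along the world's x, y, z in cm, then the turn about the world's z in degrees. A call has 1 to 5 rows; each row shifts and turns the commanded pose from where the row before left it; what a row does not reach is not made up. A row lasts 1/10 s, in which the tool goes at most 50 mm and 8.59 degrees, less where a joint would pass 70% of its speed; a pose out of reach is approached as far as the arm can. A call with a gripper value outside its range is refused whole. "fingers" is the opening, from 0 (shut) to 1 (fully open), set as the call begins (left out, the last holds). The fingers move at their own pace and stop on an object; "squeeze" is the grip in N (left out, the last holds). Time passes only in rows, so rows that do not move let the fingers close. It gives the time, the measured TCP pose, the force and the opening at its end, in the units of the state.
- arm.read_state(): the state, without advancing time (a new reading comes with each control period).
- eyes.snapshot(name): name is "side" or "top" or "wrist"; returns a dict with "pixels" (480x640x3 uint8, red, green, blue), "fovy" (degrees; the focal length in pixels is half the picture's height over the tangent of half this angle, whatever the lens; pixels are square), "cx", "cy" (the principal point, pixels), "k1" (the pictures are not rectified: a ray, as slopes to the right and down, at radius r is drawn at 1 + k1 r^2 times it, then the intrinsics apply), "xyz" and "orientation" of the camera in the world; the wrist camera has in their place "hand_eye" (4x4, takes a point from camera to tool coordinates, whose origin is the TCP and whose axes are the flange's). Camera axes: x right, y down, z forward; pixel columns grow to the right and rows downward; lengths in mm; the calibration is good to about 2 mm. A picture is of the moment at which its call begins: read the wrist's pose just before it. There is no depth.
- arm.sign_off(): hands the job in, once; it reports no verdict.
Trained networks look in the newest picture that a camera, given by its name, has taken for a name from the list of things; names that differ only in an ending like _2 or _b are one class to them, and where a whole thing is asked for, a point or a joint stands for the part that bears it (a point fixed in the world has none). Each returns a list of dicts, best first, with "conf" (0 to 1); they miss things now and then, are a little off and sometimes report something else, mostly with a low value. They report only what shows in the picture. A call takes as long as a camera call. They do not tell look-alikes from the thing itself.
- spotter.look_for(name, camera): "xy" ([column, row] as shares, 0 to 1, of the picture: columns of its width, rows of its height, amid what is visible of it).
- spotter.silhouettes(name, camera): "region" (480x640 bool, what is visible of it) and "xy" ([column, row] as shares, 0 to 1, of the picture: columns of its width, rows of its height, amid what is visible of it).
- spotter.mark_of(name, camera): "xy" ([column, row] as shares, 0 to 1, of the picture: columns of its width, rows of its height: a listed point, or the origin of a listed thing).
The state is a dict: "t": time; "qpos": joint angles; "qvel": joint speeds; "joint_torque": joint torques, N m; "eef_pos": TCP position; "ee_rot": TCP orientation; "contact_force": force on the tool from outside, world axes, zero at the start; "ft_torque": the same for the moment, N m; "finger_gap": finger opening in mm.
Only numpy, scipy, OpenCV 4.12 (cv2) and the standard library are available. Lean on these libraries where they do the work, as an engineer would, in place of code of your own. Each camera call takes 0.05 s, during which the arm holds its last target.

## Working session

There is one attempt and no reset: what is moved stays moved. The work goes in short steps, Python scripts to look and compute and a tool call to move; the robot and the scene stay as the last step left them, time stands still between calls to the robot, and variables do not carry over. Pictures are saved under pics/ and viewed, and the job is handed in when it is done.

Besides the shell and the picture viewer there is one more tool, called after "Emit:" as name(argument=value, ...) on one line, values as JSON. jog_arm: Moves the arm, as the interface text tells. Its arguments: {"type":"object","properties":{"plan":{"type":"array"},"fingers":{"type":"number"},"squeeze":{"type":"number"}},"required":["plan"]}

```bash
mkdir -p pics; cat > h.py <<'E'
import numpy as np, cv2
from scipy.spatial.transform import Rotation as R
from workcell import arm, eyes, spotter
def cam(name):
    st=arm.read_state(); s=eyes.snapshot(name)
    f=240/np.tan(np.radians(s['fovy'])/2)
    if name=='wrist':
        T=np.eye(4);T[:3,:3]=R.from_quat(st['ee_rot']).as_matrix();T[:3,3]=st['eef_pos']
        M=T@np.array(s['hand_eye'])
        Rm,p=M[:3,:3],M[:3,3]
    else:
        o=np.array(s['orientation']); Rm=o if o.shape==(3,3) else R.from_quat(o).as_matrix(); p=np.array(s['xyz'])
    return dict(f=f,cx=s['cx'],cy=s['cy'],k1=s['k1'],R=Rm,p=p,img=np.array(s['pixels']))
def ray(c,px):
    K=np.array([[c['f'],0,c['cx']],[0,c['f'],c['cy']],[0,0,1.]])
    u=cv2.undistortPoints(np.array([[px]],float),K,np.array([c['k1'],0,0,0.]))[0,0]
    d=c['R']@np.array([u[0],u[1],1]); return d/np.linalg.norm(d)
def atz(c,px,z):
    d=ray(c,px); return c['p']+d*(z-c['p'][2])/d[2]
def proj(c,X):
    q=c['R'].T@(np.array(X,float)-c['p']); x=q[:2]/q[2]; x=x*(1+c['k1']*(x@x)); return x*c['f']+[c['cx'],c['cy']]
def tri(obs):
    A=0;b=0
    for c,px in obs:
        d=ray(c,px);P=np.eye(3)-np.outer(d,d);A=A+P;b=b+P@c['p']
    return np.linalg.solve(A,b)
def save(c,n): cv2.imwrite('pics/'+n,c['img'][:,:,::-1])
E
python3 - <<'E'
from h import *
st=arm.read_state();print(st, arm.tcp_to_tips)
names=['plunger1_top','plunger2_top','plunger3_top','plunger4_top','plunger5_top','gap1','gap2','gap3','gap4','post_top','block_top','fixture','setting_ring','plug_gauge','steel_block']
for n in ['top','side','wrist']:
    c=cam(n);save(c,n+'0.png');print(n,c['p'],c['R'].tolist(),c['f'],c['k1'])
    for m in names:
        r=spotter.mark_of(m,n)
        print(m,[(np.round(np.array(q['xy'])*[640,480],1).tolist(),round(q['conf'],2)) for q in r[:3]], [np.round(atz(c,np.array(q['xy'])*[640,480],117),0).tolist()[:2] for q in r[:3]])
E
```

```text
{'t': 0.0, 'qpos': array([ 1.30118621e+00,  1.16493615e-01,  1.44228298e+00, -3.12581523e-05,
        1.58399382e+00, -3.78330423e-02]), 'qvel': array([ 9.15497204e-05,  4.19146812e-04, -4.44154225e-04, -1.09953713e-03,
        3.00760579e-04,  4.20921521e-04]), 'joint_torque': array([-8.60257642e-04, -7.21253729e+01, -6.22623539e+01,  7.78973219e-02,
        2.36221415e-02, -5.67367124e-05]), 'eef_pos': array([155.0410155 , 656.75801886, 234.889026  ]), 'ee_rot': array([ 1.15629485e-01,  9.93292241e-01, -5.84326598e-04, -7.47235639e-05]), 'contact_force': array([ 0.3360212 ,  0.15275487, -0.67223432]), 'ft_torque': array([-0.00610247,  0.02008702, -0.06575169]), 'finger_gap': 92.95344808546646} 17.0
top [ 413.32705987  -31.0574784  1588.87663708] [[-0.026188227874937846, -0.994697779225816, 0.09945101670671819], [-0.9996100222558739, 0.025092310876734754, -0.012254768071107446], [0.009694334757045703, -0.09973316368237253, -0.9949669923849351]] 552.8691727387288 -0.14466005564901888
plunger1_top [([355.1, 231.6], 0.64)] [[588.0, -124.0]]
plunger2_top [([307.2, 265.9], 0.53), ([337.1
[... 2548 characters left out ...]
], 0.76), ([332.5, 222.9], 0.31)] [[599.0, 554.0], [594.0, 380.0], [544.0, -78.0]]
steel_block [([393.9, 175.1], 0.67), ([410.6, 153.7], 0.54)] [[479.0, -336.0], [475.0, -449.0]]
wrist [ 88.80326828 672.90638286 385.52979657] [[0.23187439757134345, 0.9427042998091881, 0.2398809431201096], [0.9727448266573715, -0.22437629059466707, -0.05850455050930631], [-0.001328895121886412, 0.24690865383830563, -0.9690378479179792]] 389.49067560568733 -0.06688994800996792
plunger1_top [] []
plunger2_top [] []
plunger3_top [] []
plunger4_top [] []
plunger5_top [] []
gap1 [] []
gap2 [] []
gap3 [] []
gap4 [] []
post_top [] []
block_top [] []
fixture [] []
setting_ring [] []
plug_gauge [] []
steel_block [] []
```

```bash
python3 - <<'E'
import cv2
a=cv2.imread('pics/top0.png')[170:310,230:400];b=cv2.imread('pics/side0.png')[160:310,240:410]
cv2.imwrite('pics/a.png',cv2.resize(a,None,fx=4.5,fy=4.2))
cv2.imwrite('pics/b.png',cv2.resize(b,None,fx=4.5,fy=4))
E
```

```text
(no output)
```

View pics/top0.png

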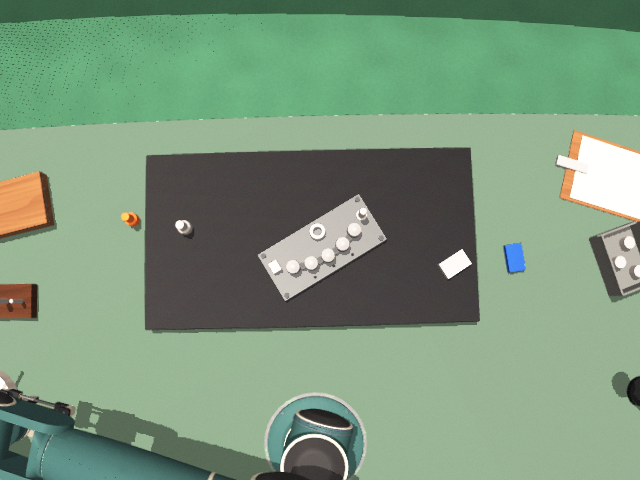

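View pics/a.png

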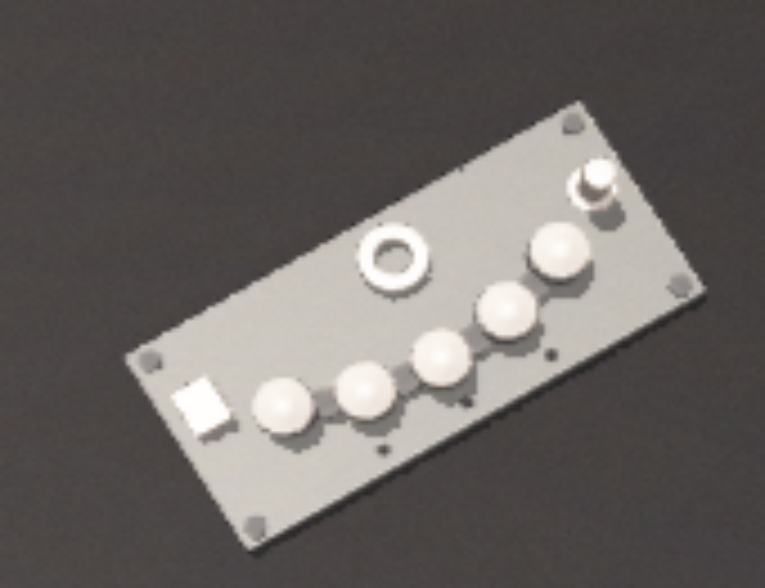

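View pics/b.png

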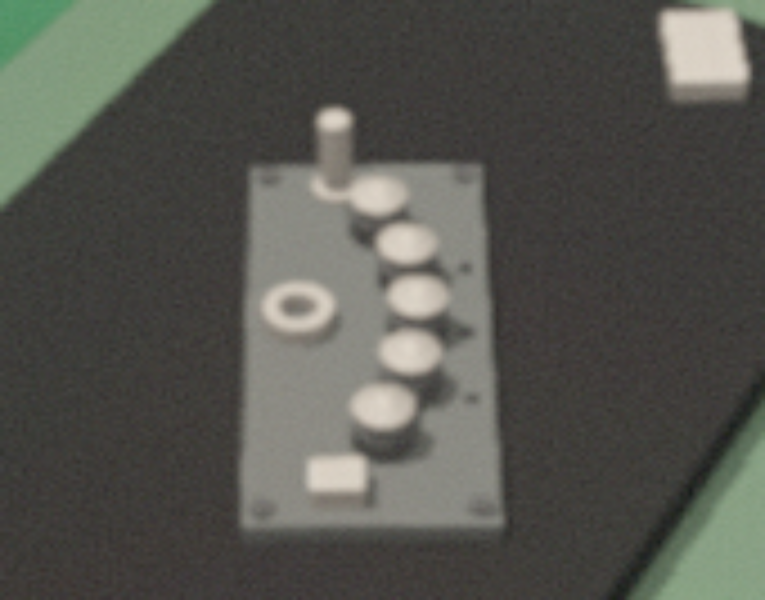

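Emit:
jog_arm(plan=[[[2,-3.5,1,-3],[2,-3.5,1,-3],[2,-3.5,1,-3],[2,-3.5,1,-3],[2,-3.5,1,-3]]], fingers=0, squeeze=10)

```text
t: 2.9
eef_pos: [255.5, 480.5, 286.1]
ee_rot: [0.245, 0.969, 0.0, 0.0]
contact_force: [-0.3, 0.5, 0.2]
finger_gap: 57.6
```

Emit:
jog_arm(plan=[[[2,-3.5,0,-3],[2,-3.5,0,-3],[2,-3.5,0,-3],[2,-3.5,0,-3],[2,-3.5,0,-3]]])

```text
t: 3.4
eef_pos: [355.5, 305.4, 285.9]
ee_rot: [0.37, 0.929, 0.0, 0.0]
contact_force: [0.9, 1.0, 0.0]
finger_gap: 17.4
```

Emit:
jog_arm(plan=[[[2,-3.5,0,-3],[2,-3.5,0,-3],[2,-3.5,0,-3],[2,-3.5,0,-3],[2,-3.5,0,-3]]])

```text
t: 3.9
eef_pos: [455.6, 130.3, 286.0]
ee_rot: [0.488, 0.873, 0.0, 0.0]
contact_force: [-0.1, 0.9, -0.6]
finger_gap: 0.5
```

Emit:
jog_arm(plan=[[[2,-3.5,0,0],[2,-3.5,0,0],[2,-3.5,0,0],[0,0,0,0],[0,0,0,0]]])

```text
t: 4.4
eef_pos: [515.1, 26.5, 285.4]
ee_rot: [0.488, 0.873, -0.0, -0.0]
contact_force: [0.1, 1.6, -0.3]
finger_gap: 0.4
```

```bash
python3 - <<'E'
from h import *
import pickle
c=cam('wrist');save(c,'w1.png');pickle.dump(c,open('w1.pkl','wb'))
print(c['p'])
for m in ['plunger%d_top'%i for i in range(1,6)]+['post_top','block_top']:
    r=spotter.mark_of(m,'wrist')
    z={'po':142,'bl':92}.get(m[:2],117)
    print(m,[(np.round(np.array(q['xy'])*[640,480],1).tolist(),round(q['conf'],2),np.round(atz(c,np.array(q['xy'])*[640,480],z),1).tolist()[:2]) for q in r[:3]])
E
```

```text
[479.46923992  84.64909462 435.32725822]
plunger1_top [([310.3, 402.5], 0.66, [598.4, -119.8])]
plunger2_top []
plunger3_top [([281.3, 309.3], 0.55, [526.6, -50.9])]
plunger4_top [([291.1, 253.1], 0.72, [507.7, -2.0])]
plunger5_top [([311.8, 197.4], 0.91, [498.1, 47.6])]
post_top []
block_top [([345.0, 147.9], 0.75, [501.7, 96.1])]
```

View pics/w1.png

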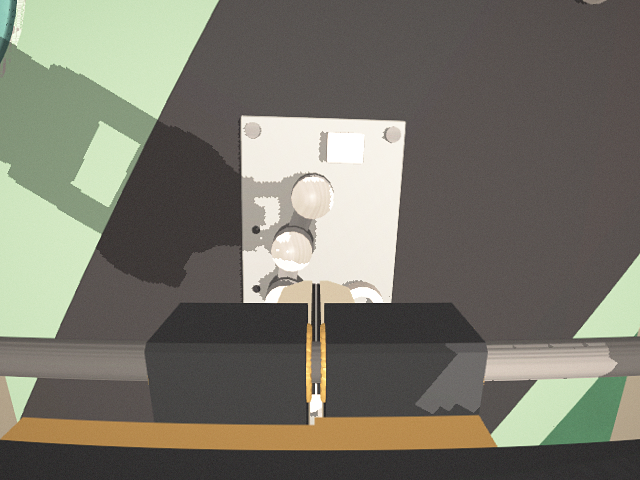

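Emit:
jog_arm(plan=[[[2.2,-3.8,1.1,0],[2.2,-3.8,1.1,0],[2.2,-3.8,1.1,0],[2.2,-3.8,1.1,0],[2.2,-3.8,1.1,0]]])

```text
t: 5.3
eef_pos: [625.7, -164.4, 341.1]
ee_rot: [0.487, 0.874, 0.0, 0.0]
contact_force: [0.4, 2.0, -0.4]
finger_gap: 0.4
```

Emit:
jog_arm(plan=[[[0,0,0,0],[0,0,0,0],[0,0,0,0]]])

```text
t: 5.6
eef_pos: [624.8, -162.2, 340.5]
ee_rot: [0.487, 0.874, 0.0, -0.0]
contact_force: [0.5, -0.8, 0.6]
finger_gap: 0.8
```

```bash
python3 - <<'E'
from h import *
import pickle
c=cam('wrist');save(c,'w2.png');pickle.dump(c,open('w2.pkl','wb'))
print(c['p'],arm.read_state()['eef_pos'])
for m in ['plunger%d_top'%i for i in range(1,6)]+['post_top','block_top']:
    r=spotter.mark_of(m,'wrist')
    z={'po':142,'bl':92}.get(m[:2],117)
    print(m,[(np.round(np.array(q['xy'])*[640,480],1).tolist(),round(q['conf'],2),np.round(atz(c,np.array(q['xy'])*[640,480],z),1).tolist()[:2]) for q in r[:3]])
E
```

```text
[ 588.9209354  -104.06658339  490.3600127 ] [ 624.70403247 -161.94296541  340.66073791]
plunger1_top [([316.1, 166.1], 0.72, [599.0, -120.0])]
plunger2_top [([317.0, 71.5], 0.17, [555.5, -47.9])]
plunger3_top [([287.9, 56.7], 0.61, [526.6, -50.7])]
plunger4_top []
plunger5_top []
post_top [([344.1, 213.8], 0.65, [642.2, -141.8])]
block_top []
```

View pics/w2.png

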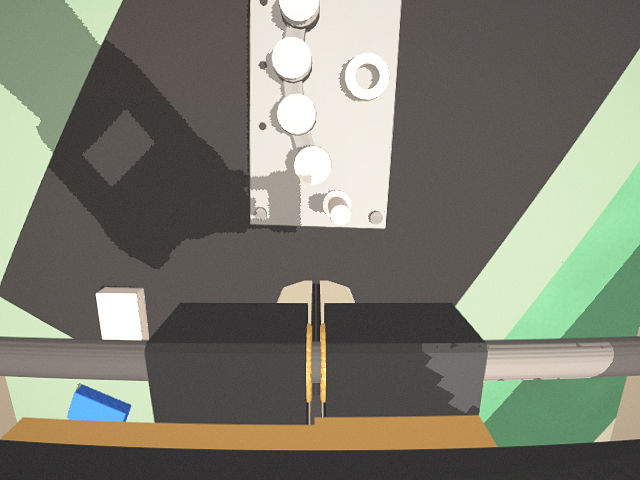

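```bash
cat > fit.py <<'E'
from h import *
import pickle
from scipy.optimize import least_squares
w1=pickle.load(open('w1.pkl','rb'));w2=pickle.load(open('w2.pkl','rb'))
print('P3 tri',tri([(w1,(281.3,309.3)),(w2,(287.9,56.7))]))
obs=[(w1,0,(281.3,309.3)),(w1,-1,(291.1,253.1)),(w1,-2,(311.8,197.4)),(w1,-3,(345,147.9)),(w2,2,(316.1,166.1)),(w2,0,(287.9,56.7)),(w2,1,(296,113)),(w2,3,(344.1,213.8))]
D=np.radians(13.05)
def pos(p,k):
    a=p[2]+k*D; return np.array([p[0]+220*np.cos(a),p[1]+220*np.sin(a),p[3]+{3:25,-3:-25}.get(k,0)])
def res(p): return np.concatenate([proj(c,pos(p,k))-np.array(px) for c,k,px in obs])
x0=[526+110,-50+190,np.radians(-145),117]
s=least_squares(res,x0,loss='soft_l1');p=s.x
print(p,np.degrees(p[2]));print(np.round(s.fun.reshape(-1,2),1))
for k in (3,2,1,0,-1,-2,-3): print(k,np.round(pos(p,k),1),'tangent deg',round(np.degrees(p[2]+k*D)-90,1))
E
python3 fit.py
```

```text
P3 tri [526.61671943 -50.7658667  117.14605854]
[717.9658106   63.60573118  -2.60685212 116.83569851] -149.3616245532321
[[ 3.4 -1. ]
 [-0.   1.1]
 [-0.3  1.8]
 [-1.2 -0.9]
 [-1.7 -0.6]
 [ 3.2 -0.9]
 [ 1.   0.2]
 [-0.8  0.8]]
3 [ 642.  -142.8  141.8] tangent deg -200.2
2 [ 597.3 -120.4  116.8] tangent deg -213.3
1 [558.9 -88.4 116.8] tangent deg -226.3
0 [528.7 -48.5 116.8] tangent deg -239.4
-1 [508.3  -2.9 116.8] tangent deg -252.4
-2 [498.7  46.2 116.8] tangent deg -265.5
-3 [500.4  96.2  91.8] tangent deg -278.5
```

Emit:
jog_arm(plan=[[[-0.9,1.4,-2,8.3],[-0.9,1.4,-2,8.3],[-0.95,1.35,-4,8.3],[0,0,-4,0],[0,0,-4,0]]])

```text
t: 6.5
eef_pos: [597.2, -121.0, 179.6]
ee_rot: [0.287, 0.958, 0.0, 0.001]
contact_force: [0.9, 0.1, -0.0]
finger_gap: 0.3
```

Emit:
jog_arm(plan=[[[0,0,-2,0],[0,0,-1.0,0],[0,0,0,0],[0,0,0,0],[0,0,0,0]]])

```text
t: 7.0
eef_pos: [598.2, -121.7, 152.3]
ee_rot: [0.287, 0.958, 0.0, 0.001]
contact_force: [-0.2, 0.0, 0.8]
finger_gap: 0.8
```

```bash
python3 - <<'E'
from h import *
for n in ['side','wrist']:
    c=cam(n);save(c,n+'3.png')
    if n=='side':cv2.imwrite('pics/s3.png',cv2.resize(c['img'][140:290,240:410,::-1],None,fx=4.5,fy=4))
s=arm.read_state();print(s['t'],s['eef_pos'],s['contact_force'])
E
```

```text
7.1 [ 598.01045667 -121.65799333  151.89720132] [ 0.47852779  0.02519298 -0.27036713]
```

View pics/s3.png

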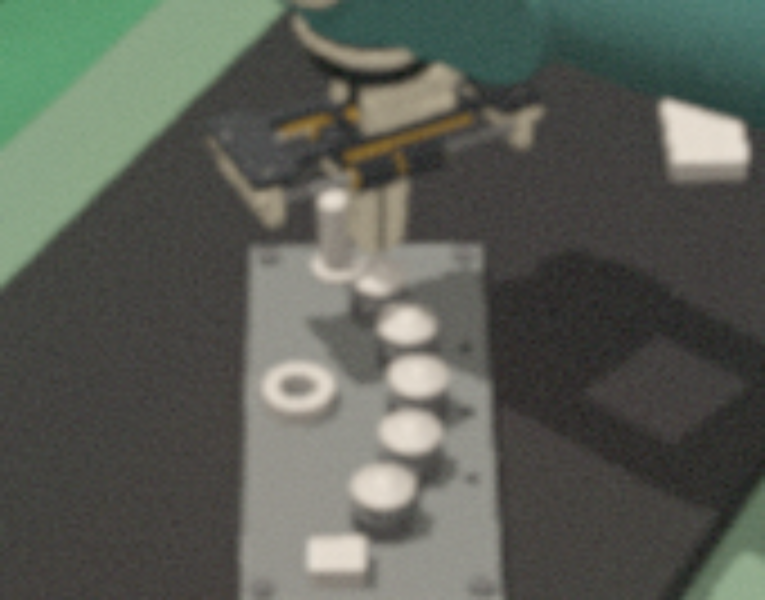

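View pics/wrist3.png

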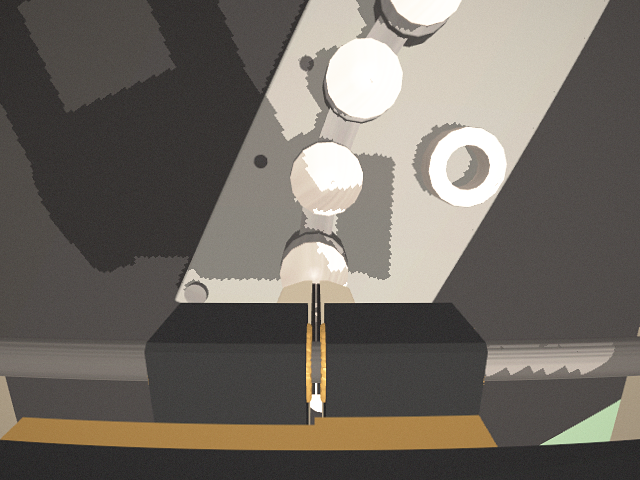

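Emit:
jog_arm(plan=[[[0,0.1,-0.8,0],[0,0,-0.5,0],[0,0,-0.3,0],[0,0,0,0],[0,0,0,0]]])

```text
t: 7.6
eef_pos: [597.6, -120.5, 134.6]
ee_rot: [0.287, 0.958, -0.0, -0.0]
contact_force: [-0.7, 0.2, 0.2]
finger_gap: 0.3
```

Emit:
jog_arm(plan=[[[0,0,-0.2,0],[0,0,-0.2,0],[0,0,-0.1,0],[0,0,0,0],[0,0,0,0]]])

```text
t: 8.1
eef_pos: [597.6, -120.6, 129.8]
ee_rot: [0.287, 0.958, 0.0, 0.0]
contact_force: [-0.0, -0.2, 2.7]
finger_gap: 0.4
```

```bash
python3 - <<'E'
from h import *
s=arm.read_state();print(s['t'],s['eef_pos'],s['contact_force'])
c=cam('wrist');save(c,'w4.png')
s=arm.read_state();print(s['t'],s['eef_pos'],s['contact_force'])
E
```

```text
8.1 [ 597.64689071 -120.5622922   129.77223855] [-0.02423131 -0.20140991  2.71910616]
8.15 [ 597.68175964 -120.56026994  129.8090935 ] [0.59187079 1.00466907 2.05662189]
```

View pics/w4.png

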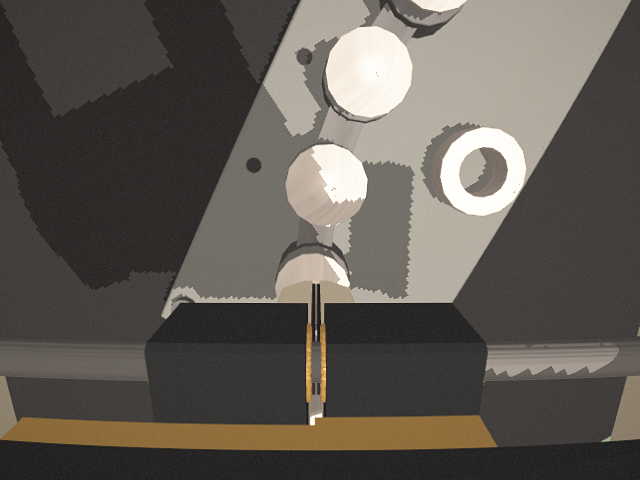

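Emit:
jog_arm(plan=[[[0,0,-0.1,0],[0,0,0,0],[0,0,0,0]]])

```text
t: 8.45
eef_pos: [597.6, -120.6, 128.7]
ee_rot: [0.287, 0.958, 0.0, 0.0]
contact_force: [1.2, -0.2, 2.7]
finger_gap: -0.4
```

Emit:
jog_arm(plan=[[[0,0,1.2,0],[-1.0,0.75,0,-3.25],[-1.0,0.75,0,-3.25],[-0.9,0.85,0,-3.25],[-0.95,0.85,0,-3.25]]])

```text
t: 8.95
eef_pos: [558.7, -88.2, 141.2]
ee_rot: [0.395, 0.919, -0.0, -0.0]
contact_force: [-0.1, 0.6, 0.2]
finger_gap: 0.6
```

Emit:
jog_arm(plan=[[[0,0,0,0],[0,0,0,0],[0,0,0,0]]])

```text
t: 9.25
eef_pos: [559.4, -88.9, 140.9]
ee_rot: [0.393, 0.919, -0.0, 0.0]
contact_force: [-0.1, 0.1, -0.3]
finger_gap: 0.3
```

Emit:
jog_arm(plan=[[[0,0,-0.5,0],[0,0,-0.5,0],[0,0,-0.2,0],[0,0,0,0],[0,0,0,0]]])

```text
t: 9.75
eef_pos: [559.2, -88.7, 128.8]
ee_rot: [0.394, 0.919, -0.0, 0.0]
contact_force: [1.3, -0.3, 2.8]
finger_gap: 0.2
```

```bash
python3 - <<'E'
from h import *
c=cam('wrist');save(c,'w5.png')
s=arm.read_state();print(s['t'],s['eef_pos'],s['contact_force'])
E
```

```text
9.8 [559.19467014 -88.67668378 128.89742819] [ 0.25919567 -1.45168301  2.43326971]
```

View pics/w5.png

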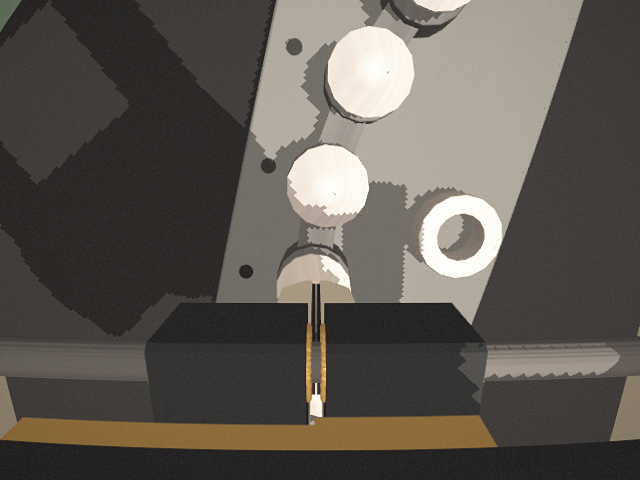

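Emit:
jog_arm(plan=[[[0,0,1.2,0],[-0.8,1.0,0,-3.25],[-0.8,1.0,0,-3.25],[-0.7,1.0,0,-3.25],[-0.7,1.0,0,-3.25]]])

```text
t: 10.3
eef_pos: [528.7, -48.1, 141.4]
ee_rot: [0.496, 0.868, 0.0, -0.0]
contact_force: [0.6, 0.1, 0.0]
finger_gap: 0.3
```

Emit:
jog_arm(plan=[[[0,0,0,0],[0,0,0,0],[0,0,-0.4,0]]])

```text
t: 10.6
eef_pos: [529.6, -48.9, 137.2]
ee_rot: [0.495, 0.869, 0.0, 0.0]
contact_force: [0.1, -0.0, 0.3]
finger_gap: 0.4
```

Emit:
jog_arm(plan=[[[0,0,-0.4,0],[0,0,-0.4,0],[0,0,0,0],[0,0,0,0],[0,0,0,0]]])

```text
t: 11.1
eef_pos: [529.2, -48.7, 128.9]
ee_rot: [0.495, 0.869, -0.0, 0.0]
contact_force: [0.9, -1.2, 3.4]
finger_gap: 0.5
```

```bash
python3 - <<'E'
from h import *
c=cam('wrist');save(c,'w6.png')
s=arm.read_state();print(s['t'],s['eef_pos'],s['contact_force'])
E
```

```text
11.15 [529.17967492 -48.68145383 128.8775382 ] [ 1.3685691  -2.24849126  2.79840413]
```

View pics/w6.png

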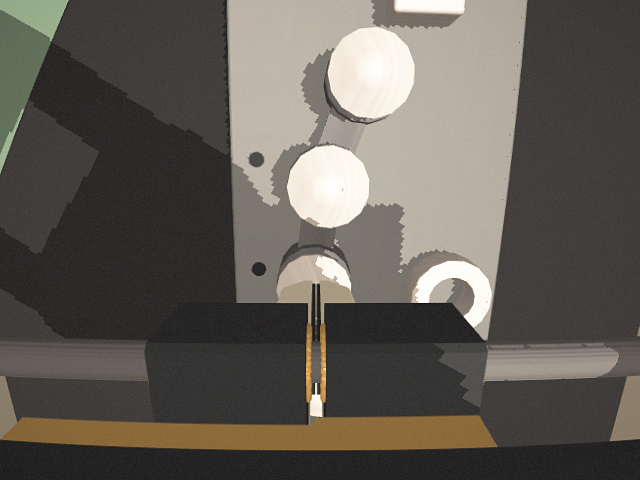

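Emit:
jog_arm(plan=[[[0,0,1.2,0],[-0.6,1.1,0,-3.25],[-0.6,1.15,0,-3.25],[-0.45,1.15,0,-3.25],[-0.45,1.2,0,-3.25]]])

```text
t: 11.65
eef_pos: [507.8, -2.0, 141.4]
ee_rot: [0.591, 0.806, 0.0, -0.0]
contact_force: [0.2, 0.3, 0.7]
finger_gap: 0.4
```

Emit:
jog_arm(plan=[[[0,0,0,0],[0,0,0,0],[0,0,-0.4,0]]])

```text
t: 11.95
eef_pos: [508.5, -3.0, 137.2]
ee_rot: [0.59, 0.807, 0.0, 0.0]
contact_force: [-0.8, -0.4, 0.4]
finger_gap: 0.3
```

Emit:
jog_arm(plan=[[[0,0,-0.4,0],[0,0,-0.4,0],[0,0,0,0],[0,0,0,0],[0,0,0,0]]])

```text
t: 12.45
eef_pos: [508.2, -2.7, 128.8]
ee_rot: [0.59, 0.807, -0.0, 0.0]
contact_force: [-0.0, -1.9, 2.7]
finger_gap: 0.2
```

```bash
python3 - <<'E'
from h import *
c=cam('wrist');save(c,'w7.png')
s=arm.read_state();print(s['t'],s['eef_pos'],s['contact_force'])
E
```

```text
12.5 [508.12449707  -2.67900755 128.80417984] [ 0.48439919 -1.29060997  3.07469313]
```

View pics/w7.png

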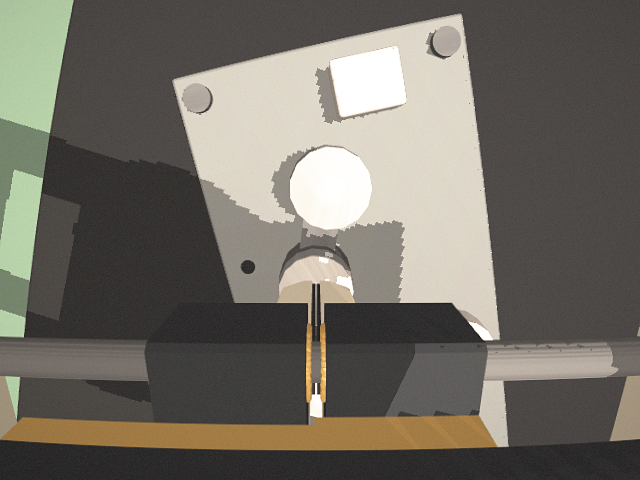

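Emit:
jog_arm(plan=[[[0,0,1.2,0],[-0.3,1.2,0,-3.25],[-0.3,1.2,0,-3.25],[-0.2,1.25,0,-3.25],[-0.15,1.25,0,-3.25]]])

```text
t: 13.0
eef_pos: [498.4, 47.1, 141.4]
ee_rot: [0.679, 0.734, 0.0, -0.0]
contact_force: [1.4, 0.4, 0.6]
finger_gap: 0.6
```

Emit:
jog_arm(plan=[[[0,0,0,0],[0,0,0,0],[0,0,-0.4,0]]])

```text
t: 13.3
eef_pos: [498.9, 46.1, 137.2]
ee_rot: [0.678, 0.735, 0.0, 0.0]
contact_force: [0.6, 0.0, -0.2]
finger_gap: 0.6
```

Emit:
jog_arm(plan=[[[0,0,-0.4,0],[0,0,-0.4,0],[0,0,0,0],[0,0,0,0],[0,0,0,0]]])

```text
t: 13.8
eef_pos: [498.6, 46.3, 128.8]
ee_rot: [0.678, 0.735, -0.0, 0.0]
contact_force: [-0.3, -2.0, 3.1]
finger_gap: 0.2
```

```bash
python3 - <<'E'
from h import *
c=cam('wrist');save(c,'w8.png')
s=arm.read_state();print(s['t'],s['eef_pos'],s['contact_force'])
E
```

```text
13.85 [498.61893506  46.31888943 128.81490355] [ 0.44044992 -1.61101736  3.7660818 ]
```

View pics/w8.png

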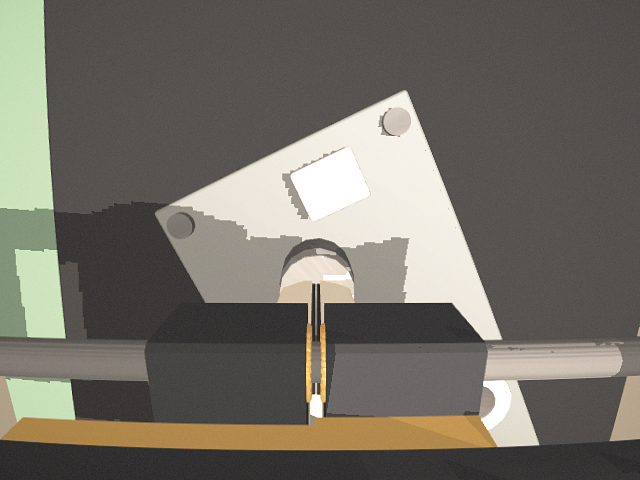

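Emit:
jog_arm(plan=[[[0,0,1.2,0],[0,1.25,0,-3.25],[0,1.25,0,-3.25],[0.1,1.25,0,-3.25],[0.1,1.25,0,-3.25]]])

```text
t: 14.35
eef_pos: [500.5, 97.1, 141.4]
ee_rot: [0.758, 0.653, 0.0, -0.0]
contact_force: [-0.1, -0.0, 1.3]
finger_gap: 0.6
```

Emit:
jog_arm(plan=[[[0,0,0,0],[0,0,2,0],[0,0,3,0],[0,0,4,0],[0,0,4,0]]])

```text
t: 14.85
eef_pos: [500.1, 95.9, 272.3]
ee_rot: [0.756, 0.654, -0.0, -0.0]
contact_force: [0.4, -0.6, -0.1]
finger_gap: 0.6
```

Emit:
jog_arm(plan=[[[0,3,2,0],[0,4,0,0],[0,4,0,0],[0,0,0,0],[0,0,0,0]]])

```text
t: 15.35
eef_pos: [500.4, 206.5, 290.7]
ee_rot: [0.756, 0.655, -0.0, -0.0]
contact_force: [-0.1, -0.1, -0.0]
finger_gap: 0.5
```

```bash
python3 - <<'E'
from h import *
c=cam('top');save(c,'top9.png');a=c['img'][170:310,230:400,::-1]
c=cam('side');save(c,'side9.png');b=c['img'][160:310,240:410,::-1]
cv2.imwrite('pics/c9.png',np.hstack([cv2.resize(a,(400,340)),cv2.resize(b,(400,340))]))
s=arm.read_state();print(s['t'],s['eef_pos'],s['contact_force'])
A=cv2.imread('pics/top0.png').astype(int);B=cv2.imread('pics/top9.png').astype(int)
for n,px in dict(plug=(183,228),ring=(317,231),block=(455,264)).items():
    x,y=px; print(n,np.abs(A-B)[y-18:y+18,x-20:x+20].mean())
E
```

```text
15.45 [500.59965397 205.52032068 290.82736623] [-0.44416535 -0.72506343 -0.38251656]
plug 24.355787037037036
ring 1.8613425925925926
block 1.3416666666666666
```

View pics/c9.png

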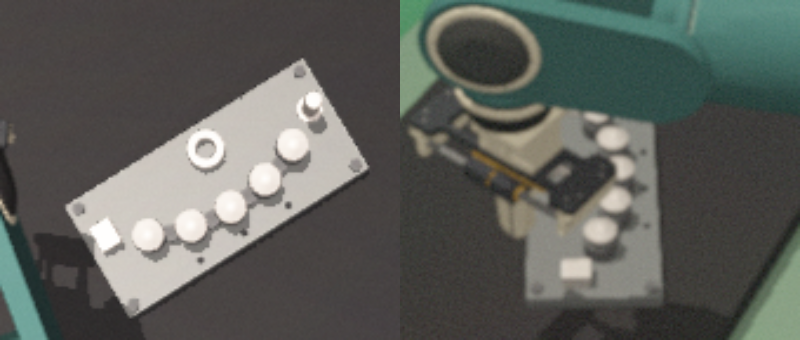

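View pics/top9.png

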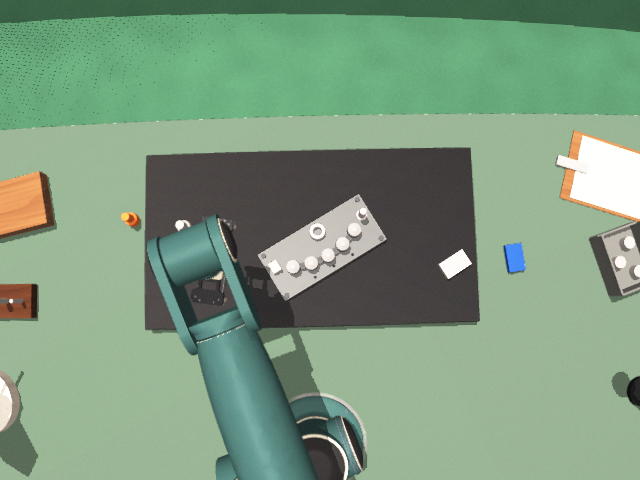

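View pics/side9.png

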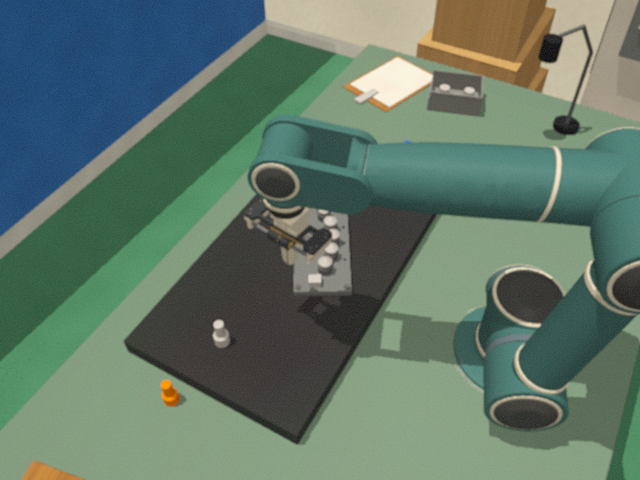

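Everything is in place: all five heads stand up, the ring is at about (317, 231) and the block at (455, 264) in the top view. In the side view the plug gauge stands untouched at about (220, 335). In the top view the arm only partly hides it.

```bash
python3 -c "
from workcell import arm
print(arm.sign_off())"
```

```text
the job is handed in; nothing more can be done
None
```

I dipped all five plungers in order, from the tall post to the low block. I followed the curve with closed fingertips and then lifted clear. I handed the job in at about 15.5 s.

- **Dips:** each plunger went down about 5 mm going by the tool height, with the stop at 12 mm. The vertical force read 2.1–3.8 N, well short of the 5 N that reaches the stop. The force alone suggests about 3 mm on the first plungers, which disagrees a little with the tool height, but the force reading is noisy by about 0.7 N.
- **Between plungers:** the fingertips stayed about 7 mm above the heads along the line of the row. I ran on over the low block at the same height before lifting.
- **Last checks:** the final pictures show all five heads back up and the gripper well clear. The ring and metal block are unchanged in the top view. The arm partly hid the plug gauge there, so its top-view comparison could not be used; the side view shows it still standing in place.
- **Position check:** the position of plunger 3 reported by the network was about 3 pixels (2–3 mm) off the fitted arc. I used the arc, and the contact forces on all five fitted it.

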